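Dock the applicator bar with its magnet end on the switch pad

TASK

One of the two identical-looking ends of the applicator bar on the desk holds a heavy magnet core. Lift the bar by its swivel grip to see which end hangs low, then lay it in the dock with that heavy end on the sprung switch pad (away from the retaining arm), so that the pad is pressed fully down by the bar's weight, and finally swing that arm fully shut over the other end. Leave the mug and the bottle standing where they are.

Things in the scene. Friction and masses are not known exactly. Their poses are not given: they have to be found in the camera images.
- bar: Loose dumbbell-shaped bar, 0.45 kg, 190 mm long along its y: two like closed aluminium end blocks (42 in x, 50 in y, 40 mm high, centres at y = +70 and -70) on a brass tube 22 mm thick, a black swivel grip standing up at its middle. Origin: centre of its underside, z up. One end block, at +y or -y (differs each run, cannot be seen), is 0.2 to 0.27 kg heavier than the other.
- bar_grip (a point): Grasp point on the swivel grip: flat upright black tab, 10 mm thick along the bar's x, 30 wide along its y; this point is 65 mm above the bar's underside, 20 below the tab's top. The tab swivels about the bar's x, 30 mm above the underside, by 0.32 rad either way; a weak spring centres it. Held by the tab, the bar hangs tilted about 0.32 rad, its low end some 30 mm below the middle.
- dock: Fixed dock, base 100 x 250 mm, long along its y. Origin: centre of its underside on the desk, z up. It takes the bar lying along y: switch pad at y = +70, fixed metal block at y = -70, tops 30 mm above the desk, each between cheeks (gap 54 mm in x, tops 48 mm above the desk) and an end wall (inner faces at y = +104 and -104). The retaining arm's axis is at x = +64, y = -70 mm.
- dock_seat (a point): Where the origin of the bar (underside, middle) belongs, 30 mm above the desk, over the dock's origin; axes as the dock's.
- pad (a joint): Sprung switch pad at the dock's +y end: travel downwards in m, 0 up, 0.008 fully down. It needs about 1.6 N to start and 2.1 N to be fully down: the bar's heavy end (about 3 N) presses it fully down, the light end (about 1 N) does not.
- keeper (a joint): Retaining arm, flat steel, swinging level about a vertical post: 0 rad is shut (at its stop, pointing along the dock's -x over the end block at y = -70 mm); grows as it opens, anticlockwise seen from above (1.57: along the dock's -y). Starts open, 1.2 to 1.6; light friction, stays where left. Its underside is 78 mm above the desk, 8 mm over a docked bar.
- keeper_knob (a point): Grasp point on the upright round black knob of the retaining arm, 16 mm in diameter, 85 mm from the arm's axis; the knob's top is 119 mm above the desk, its foot on the arm 85 mm, this point 105 mm.
- mug: White mug, 80 mm wide, 95 mm high, loose. Origin: centre of its underside. To be left alone.
- bottle: Brown bottle, 48 mm wide, 110 mm high, loose. Origin: centre of its underside. To be left alone.

How it is judged:
On the way, in this order (a step that is already met when the one before it is completed fails the run):
1. the bar hangs clear of the desk, visibly tilted to its heavy end (height (world z) of bar above 0.06 m and (angle between bar's own y axis and vertical below 1.37 rad or angle between bar's own y axis and vertical above 1.77 rad)), for 0.2 s.
2. the bar lies in the dock, let go, its weight holding the switch pad down (horizontal distance between bar and dock_seat below 0.014 m and angle between the y axis of bar and the y axis of dock, either way round below 0.15 rad and angle between bar's own z axis and vertical below 0.12 rad and z of bar in the frame of dock_seat below 0.006 m and value of joint pad above 0.006 m and linear speed of bar below 0.02 m/s and contact force between the fingers and bar below 0.1 N), for 0.2 s.
3. the retaining arm is shut over the other end (value of joint keeper below 0.12 rad), for 0.1 s.
At the end, for the whole second after the job is handed in: The bar lies at rest in the dock (middle within 14 mm, lengthwise within 0.15 rad, lying flat within 0.12 rad, no more than 6 mm above its seat), the switch pad held at least 6 of its 8 mm down by the bar's heavy end, and the retaining arm shut over the other end to within 0.12 rad of its stop (horizontal distance between bar and dock_seat below 0.014 m and angle between the y axis of bar and the y axis of dock, either way round below 0.15 rad and angle between bar's own z axis and vertical below 0.12 rad and z of bar in the frame of dock_seat below 0.006 m and value of joint pad above 0.006 m and linear speed of bar below 0.02 m/s and value of joint keeper below 0.12 rad); the robot touches nothing.
It fails at once if the mug is pushed more than 30 mm or knocked over (distance of mug from where it was at the start of the episode above 0.03 m or angle between mug's own z axis and vertical above 0.5 rad).
It fails at once if the bottle is pushed more than 30 mm or knocked over (distance of bottle from where it was at the start of the episode above 0.03 m or angle between bottle's own z axis and vertical above 0.5 rad).
It also fails if it takes over 67 s, if anything falls off the work surface, if the arm or the gripper's body presses on something with over 40 N, if the wrist force passes 120 N, or if a joint passes its speed limit or range.

ROBOT

A 6-joint arm with a two-finger parallel gripper is mounted at the origin on the work surface. World frame = base frame: x ahead of the robot, y to its left, z up, the work surface at z = 0. Lengths are in m, angles in rad, forces in N, time in s.
With the tool pointing down it reaches from about 0.425 to 0.95 m from the base axis. Payload 14.7 kg.
Tool frame: the origin (TCP) lies at the very end of the fingers, on their centre line; the grasp point (between the pads) lies 19 mm behind it; z points along the fingers, y is the line along which they close (so a half turn about z gives the same grasp; the last joint's range is limited). The gripper opens to 85 mm and grips with 20 to 120 N. Pads are 22 mm wide; open, the fingers measure 114 mm over their backs; the gripper's body (76 mm by 85 mm) begins 54 mm behind the grasp point. The pads swing forward as they close: fully open they stand 13 mm farther back than shut.
Start: joints at [-1.153, 0.48, 1.596, -0, 1.065, -0.047], TCP at [0.291, -0.581, 0.231] pointing down, gripper open.
Joint ranges: [-2.75, 2.75], [-0.82, 2.05], [0.23, 2.67], [-1.56, 4.7], [0.09, 2.69], [-2.92, 2.92]. Speed limits (rad/s): [1.89, 1.89, 2.39, 3.01, 3.01, 3.01].

INTERFACE

Orientations are given as a unit quaternion [x, y, z, w].
In Python, from cell import arm gives the robot as it stands.
- The arm moves only by the tool jog_arm, never from a script. Its arguments are lists of equal length, an entry for each row: "travel": the shift along the tool's x, y, z in mm, a list of three; "spin": the turn about the tool's z in degrees. In form: {"travel": [[x, y, z], ...], "spin": [spin, ...]}. A call has 1 to 8 rows; each row is the pose to reach, as a shift and turn from the pose commanded when the call began, along the tool's axes at that moment; what a row does not reach only later rows make up. A row lasts 1/12 s, in which the tool goes at most 41.7 mm and 7.16 degrees, less where a joint would pass 70% of its speed; a pose out of reach is approached as far as the arm can. A call with a gripper value outside its range is refused whole. "fingers" is the gripper command: -1 is fully open, 1 is shut, values between are in proportion, set as the call begins (left out, the last holds). The fingers move at their own pace and stop on an object; "squeeze" is the grip in N (left out, the last holds). Time passes only in rows, so rows that repeat a pose let the fingers close. It gives the time, the measured TCP pose, the force, the opening and the grip force at its end, in the units of the state.
- arm.state(): the state, without advancing time (a new reading comes with each control period).
- arm.read_camera(name): name is "side" or "top" or "wrist"; returns a dict with "pixels" (420x560x3 uint8, red, green, blue), "range_z" (420x560 float32, m along the optical axis (not along the pixel's ray), 0 where there is no reading), "intrinsics" (3x3 intrinsics, pixels), "pose" (4x4, takes a point from camera to world coordinates); the wrist camera has in their place "hand_eye" (4x4, takes a point from camera to tool coordinates, whose origin is the TCP and whose axes are the flange's). Camera axes: x right, y down, z forward; pixel columns grow to the right and rows downward; lengths in m; the calibration is good to about 2 mm. A picture is of the moment at which its call begins: read the wrist's pose just before it.
- arm.hand_in(): hands the job in; it is judged then, once.
The state is a dict: "clock": time; "joints": joint angles; "joint_velocities": joint speeds; "effort": joint torques, N m; "tool_pos": TCP position; "orientation": TCP orientation; "contact_force": force on the tool from outside, world axes, zero at the start; "moment": the same for the moment, N m; "grip_width": finger opening in m; "grasp_force": force on a finger pad.
Only numpy, scipy, OpenCV 4.12 (cv2) and the standard library are available. Lean on these libraries where they do the work, as an engineer would, in place of code of your own. Each camera call takes 0.05 s, during which the arm holds its last target. There are 200 camera calls.

## Working session

There is one attempt and no reset: what is moved stays moved. The work goes in short steps, Python scripts to look and compute and a tool call to move; the robot and the scene stay as the last step left them, time stands still between calls to the robot, and variables do not carry over. Pictures are saved under pics/ and viewed, at most 10 in all, crops included, and the job is handed in when it is done.

Besides the shell and the picture viewer there is one more tool, called after "Emit:" as a command line: name --pt "numbers of a row" for each row, then --argument value for the rest. jog_arm: Moves the arm, as the interface text tells. Its arguments: {"type":"object","properties":{"travel":{"type":"array"},"spin":{"type":"array"},"fingers":{"type":"number"},"squeeze":{"type":"number"}},"required":["travel","spin"]}

```bash
ls; mkdir -p pics
python3 - <<'E'
from cell import arm
import cv2,numpy as np
s=arm.state();print(s)
for n in("top","side"):
    c=arm.read_camera(n);cv2.imwrite(f"pics/{n}0.png",c["pixels"][:,:,::-1]);np.savez(f"{n}0.npz",**c)
    print(n,c["intrinsics"].round(1).tolist(),c["pose"].round(4).tolist())
E
```

```text
pics
{'clock': 0.0, 'joints': array([-1.15260636e+00,  4.80856972e-01,  1.59684340e+00, -7.77937624e-06,
        1.06510297e+00, -4.65957236e-02]), 'joint_velocities': array([-1.05426700e-03,  1.75556052e-03,  2.66556891e-05,  2.29303472e-03,
       -1.25754855e-03, -4.07786063e-04]), 'effort': array([-6.22791558e-03, -9.50667143e+01, -4.30187273e+01, -3.97728618e-04,
        1.21173236e-02, -4.36301116e-05]), 'tool_pos': array([ 0.29120727, -0.58067238,  0.23066744]), 'orientation': array([ 9.73117480e-01,  2.30308495e-01, -1.15168112e-04, -5.94295911e-04]), 'contact_force': array([ 0.9116535 , -0.27849974,  0.38044416]), 'moment': array([-0.05594538,  0.00611304,  0.01743162]), 'grasp_force': 0.0, 'grip_width': 0.08544767327811656}
top [[499.2, 0.0, 272.4], [0.0, 499.2, 216.2], [0.0, 0.0, 1.0]] [[-0.0111, -0.9971, 0.0753, 0.544], [-0.9999, 0.011, -0.001, -0.0026], [0.0002, -0.0753, -0.9972, 1.0151], [0.0, 0.0, 0.0, 1.0]]
side [[538.9, 0.0, 280.1], [0.0, 538.9, 204.0], [0.0, 0.0, 1.0]] [[-0.9989, -0.029, 0.036, 0.5917], [-0.0453, 0.7634, -0.6443, 0.6816], [-0.0088, -0.6452, -0.7639, 0.8876], [0.0, 0.0, 0.0, 1.0]]
```

View pics/top0.png

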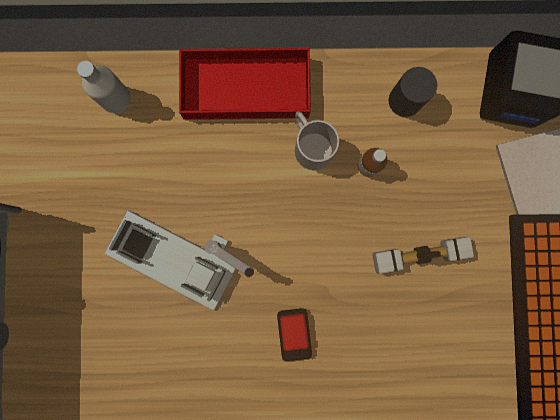

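View pics/side0.png

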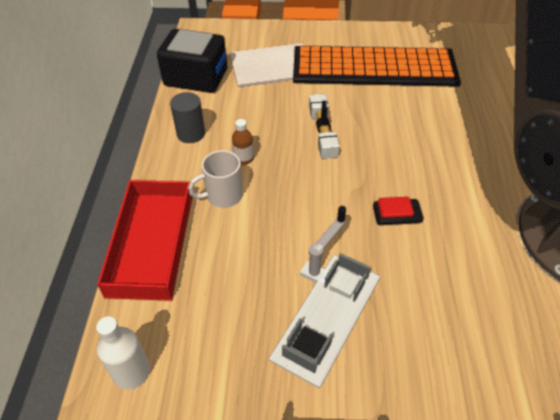

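The top view shows the dock at about (172,260): its dark switch pad is upper left at (137,241), the fixed block is at (206,278), and the open arm's knob is at (249,272). The bar's blocks are at (388,262) and (458,250), with the black tab at (423,255). The mug is at (317,142) and the bottle at (374,160). The side view agrees.

```bash
cat > h.py <<'E'
import numpy as np,cv2
def cloud(c):
    K=c["intrinsics"];z=c["range_z"];v,u=np.mgrid[:z.shape[0],:z.shape[1]]
    P=np.stack([(u-K[0,2])/K[0,0]*z,(v-K[1,2])/K[1,1]*z,z],-1)
    W=P@c["pose"][:3,:3].T+c["pose"][:3,3];W[z==0]=np.nan
    return W
def ray(c,u,v,h):
    d=c["pose"][:3,:3]@np.linalg.inv(c["intrinsics"])@[u,v,1];o=c["pose"][:3,3]
    return o+d*(h-o[2])/d[2]
E
python3 - <<'E'
from h import *
t=dict(np.load("top0.npz"));W=cloud(t);hsv=cv2.cvtColor(t["pixels"],cv2.COLOR_RGB2HSV)
def box(u0,u1,v0,v1):
    m=np.zeros(W.shape[:2],bool);m[v0:v1,u0:u1]=1;return m
def blob(name,m,n=3):
    k,l,st,ce=cv2.connectedComponentsWithStats(m.astype(np.uint8))
    for i in sorted(range(1,k),key=lambda i:-st[i,4])[:n]:
        p=W[l==i];uv=np.argwhere(l==i)[:,::-1].astype(np.float32)
        h=np.nanmedian(p[:,2]);(cx,cy),sz,a=cv2.minAreaRect(uv)
        print(name,st[i,4],"h",h.round(4),"mean",np.nanmean(p,0).round(4),"rect ctr@h",ray(t,cx,cy,h).round(4),"px",(round(cx,1),round(cy,1)),np.round(sz,1),round(a,1))
S=hsv[...,1];V=hsv[...,2];z=W[...,2]
print("desk",np.nanmedian(z[300:400,350:480]))
B=box(360,490,225,285)
blob("endblocks",B&(z>.033)&(z<.046)&(S<60)&(V>100))
blob("tab",B&(z>.055),1)
D=box(90,265,195,320)
blob("base",D&(z>.004)&(z<.02)&(S<60),1)
blob("padlevel",D&(z>.022)&(z<.037))
blob("cheeks",D&(z>.04)&(z<.055),4)
blob("arm",D&(z>.07)&(z<.1),2)
blob("knob",D&(z>.105),2)
blob("mug",box(280,345,100,175)&(z>.08),1)
blob("bottle",box(350,400,135,190)&(z>.09),1)
E
```

```text
desk 0.00042396085412388373
endblocks 324 h 0.0401 mean [ 0.5263 -0.2207  0.04  ] rect ctr@h [ 0.526  -0.2206  0.0401] px (384.5, 261.9) [21.2 15.5] 78.7
endblocks 294 h 0.0403 mean [ 0.5518 -0.378   0.0403] rect ctr@h [ 0.5518 -0.3781  0.0403] px (464.9, 247.7) [21.  14.1] 78.7
endblocks 158 h 0.0398 mean [ 0.5476 -0.3511  0.0399] rect ctr@h [ 0.5475 -0.351   0.0398] px (451.0, 250.1) [21.   7.5] 78.7
tab 115 h 0.0844 mean [ 0.5387 -0.2962  0.0803] rect ctr@h [ 0.5386 -0.2957  0.0844] px (430.0, 255.0) [ 6. 20.] 90.0
base 4255 h 0.0118 mean [0.5334 0.1981 0.0118] rect ctr@h [0.5344 0.2017 0.0118] px (170.3, 259.8) [123.6  50. ] 27.5
padlevel 529 h 0.0295 mean [0.5665 0.2638 0.0296] rect ctr@h [0.5665 0.2638 0.0295] px (137.1, 243.9) [22.5 23.5] 27.9
padlevel 515 h 0.0297 mean [0.5018 0.14   0.0297] rect ctr@h [0.5019 0.1399 0.0297] px (199.9, 276.2) [22.4 22.8] 26.6
padlevel 72 h 0.0291 mean [0.583  0.2945 0.0294] rect ctr@h [0.5826 0.295  0.0291] px (121.4, 235.9) [ 2.7 32.7] 28.6
cheeks 135 h 0.0471 mean [0.5834 0.2967 0.0467] rect ctr@h [0.5838 0.2963 0.0471] px (117.9, 235.0) [ 
[... 237 characters left out ...]
 3.1] 26.6
cheeks 73 h 0.0472 mean [0.4758 0.1539 0.0468] rect ctr@h [0.4757 0.1539 0.0472] px (191.3, 290.4) [23.3  3.1] 26.6
arm 510 h 0.0848 mean [0.5408 0.0842 0.085 ] rect ctr@h [0.5354 0.0799 0.0848] px (227.9, 259.0) [54.7 13.8] 36.1
arm 1 h 0.0881 mean [0.5073 0.0335 0.0881] rect ctr@h [0.5073 0.0335 0.0881] px (253.0, 274.0) [0. 0.] 0.0
knob 63 h 0.1187 mean [0.5114 0.04   0.1182] rect ctr@h [0.5121 0.0394 0.1187] px (249.0, 272.0) [8. 8.] 90.0
mug 430 h 0.0935 mean [ 0.7583 -0.0882  0.0914] rect ctr@h [ 0.7533 -0.0885  0.0935] px (316.9, 141.2) [43.7 43.2] 14.0
bottle 141 h 0.1099 mean [ 0.7212 -0.2001  0.1086] rect ctr@h [ 0.7206 -0.1998  0.1099] px (378.7, 156.1) [11.7 13.7] 51.3
```

Everything checks against the given sizes: the blocks are 40 mm high, pad to fixed block is 140 mm, the arm radius is 85 mm, and the arm is open by about 1.47 rad. The bar's centre is at about (0.539, -0.299) with yaw 9.3° (mod 180°). The dock is at (0.534, 0.202) with yaw -27.5°. Next I move above the bar.

Emit:
jog_arm --pt "347 -141 50" --pt "347 -141 50" --pt "347 -141 50" --pt "347 -141 50" --pt "347 -141 50" --pt "347 -141 50" --pt "347 -141 50" --pt "347 -141 50" --spin '[-72.7, -72.7, -72.7, -72.7, -72.7, -72.7, -72.7, -72.7]' --fingers -1 --squeeze 50

```text
clock: 0.77
tool_pos: [0.5101, -0.3308, 0.1868]
orientation: [0.742, 0.671, -0.0, -0.0]
contact_force: [1.6, -0.6, 0.7]
grip_width: 0.0858
grasp_force: 0.0
```

Emit:
jog_arm --pt "0 0 0" --pt "0 0 0" --spin '[0, 0]'

```text
clock: 0.93
tool_pos: [0.5103, -0.3305, 0.1866]
orientation: [0.742, 0.67, -0.0, -0.001]
contact_force: [-0.9, -1.5, 0.5]
grip_width: 0.0852
grasp_force: 0.0
```

```bash
cat >> h.py <<'E'
def to(s,x,y,z,phi):
    "travel (mm) and spin (deg) to world TCP x,y,z with tool x at heading phi (deg)"
    from scipy.spatial.transform import Rotation as R
    M=R.from_quat(s["orientation"]).as_matrix();p=np.degrees(np.arctan2(M[1,0],M[0,0]))
    print("tcp",s["tool_pos"].round(4),"phi",p.round(2),"t",round(s["clock"],2),"->",(M.T@(np.array([x,y,z])-s["tool_pos"])*1e3).round(1),"spin",round((p-phi+180)%360-180,1),"F",s["contact_force"].round(1))
E
python3 - <<'E'
from cell import arm
from h import *
to(arm.state(),.5389,-.2993,.15,99.3)
E
```

```text
tcp [ 0.5103 -0.3305  0.1866] phi 84.15 t 0.93 -> [33.9 25.3 36.6] spin -15.2 F [-0.9 -1.5  0.5]
```

Emit:
jog_arm --pt "34 25 20" --pt "34 25 20" --pt "34 25 20" --pt "34 25 20" --pt "34 25 20" --spin '[-15.2, -15.2, -15.2, -15.2, -15.2]'

```text
clock: 1.35
tool_pos: [0.537, -0.3028, 0.1676]
orientation: [0.651, 0.759, -0.0, 0.0]
contact_force: [-0.2, -0.5, -0.3]
grip_width: 0.0852
grasp_force: 0.0
```

Run:
```python
from cell import arm
from h import *
from scipy.spatial.transform import Rotation as R
s=arm.state();c=arm.read_camera("wrist")
T=np.eye(4);T[:3,:3]=R.from_quat(s["orientation"]).as_matrix();T[:3,3]=s["tool_pos"]
c["pose"]=T@c["hand_eye"];W=cloud(c);z=W[...,2]
cv2.imwrite("pics/w1.png",c["pixels"][:,:,::-1])
S=cv2.cvtColor(c["pixels"],cv2.COLOR_RGB2HSV)[...,1]
for n,m in(("blocks",(z>.034)&(z<.046)&(S<60)),("tab",(z>.079)&(z<.092))):
    k,l,st,ce=cv2.connectedComponentsWithStats(m.astype(np.uint8))
    for i in range(1,k):
        if st[i,4]>300:
            uv=np.argwhere(l==i)[:,::-1].astype(np.float32);h=np.median(z[l==i]);q=cv2.boxPoints(cv2.minAreaRect(uv))
            C=np.array([ray(c,*a,h) for a in q]);e=C[1]-C[0],C[2]-C[1]
            print(n,st[i,4],"h",h.round(4),"ctr",C.mean(0).round(4),[(np.linalg.norm(a).round(4),np.degrees(np.arctan2(a[1],a[0])).round(1)) for a in e])
to(s,.5389,-.2993,.05,99.3)
```

```text
blocks 3218 h 0.0397 ctr [ 0.5301 -0.2309  0.0397] [(np.float64(0.0397), np.float64(8.9)), (np.float64(0.0492), np.float64(-79.4))]
blocks 585 h 0.0402 ctr [ 0.7085 -0.2008  0.0402] [(np.float64(0.0464), np.float64(91.8)), (np.float64(0.023), np.float64(-6.9))]
blocks 2048 h 0.0398 ctr [ 0.5528 -0.3664  0.0398] [(np.float64(0.0396), np.float64(8.8)), (np.float64(0.0511), np.float64(-79.6))]
tab 517 h 0.0847 ctr [ 0.5415 -0.2988  0.0847] [(np.float64(0.0093), np.float64(8.8)), (np.float64(0.0302), np.float64(-80.4))]
tcp [ 0.537  -0.3028  0.1676] phi 98.8 t 1.35 -> [  3.2   2.4 117.6] spin -0.5 F [-0.2 -0.5 -0.3]
```

View pics/w1.png

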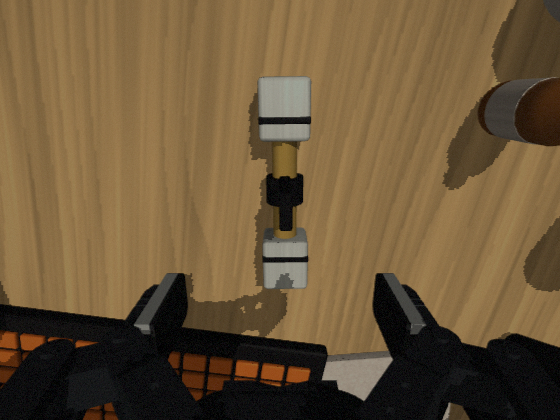

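The wrist picture shows the bar between the open fingers, with the tab at (286,205) and the blocks at (285,108) and (285,260). It agrees with the top view to 2.5 mm. I descend and grip.

Emit:
jog_arm --pt "3 4 40" --pt "3 4 80" --pt "3 4 105" --pt "3 4 118" --pt "3 4 118" --pt "3 4 118" --spin '[0, 0, 0, 0, 0, 0]'

```text
clock: 1.9
tool_pos: [0.5411, -0.2986, 0.0498]
orientation: [0.649, 0.76, -0.0, 0.0]
contact_force: [-0.3, -1.0, -0.0]
grip_width: 0.0855
grasp_force: 0.0
```

Emit:
jog_arm --pt "0 0 0" --pt "0 0 0" --pt "0 0 0" --pt "0 0 0" --pt "0 0 0" --pt "0 0 0" --pt "0 0 0" --pt "0 0 0" --spin '[0, 0, 0, 0, 0, 0, 0, 0]' --fingers 1 --squeeze 50

```text
clock: 2.57
tool_pos: [0.5413, -0.2979, 0.0494]
orientation: [0.649, 0.761, 0.0, 0.0]
contact_force: [-0.0, 0.8, 5.5]
grip_width: 0.0094
grasp_force: 54.6
```

Emit:
jog_arm --pt "0 0 -15" --pt "0 0 -35" --pt "0 0 -65" --pt "0 0 -100" --pt "0 0 -120" --pt "0 0 -130" --pt "0 0 -130" --pt "0 0 -130" --spin '[0, 0, 0, 0, 0, 0, 0, 0]'

```text
clock: 3.23
tool_pos: [0.5408, -0.2977, 0.1783]
orientation: [0.649, 0.761, -0.0, -0.0]
contact_force: [0.2, 0.2, -5.2]
grip_width: 0.009
grasp_force: 52.9
```

Emit:
jog_arm --pt "0 0 0" --pt "0 0 0" --pt "0 0 0" --pt "0 0 0" --pt "0 0 0" --pt "0 0 0" --spin '[0, 0, 0, 0, 0, 0]'

```text
clock: 3.73
tool_pos: [0.5411, -0.2978, 0.1788]
orientation: [0.649, 0.761, -0.0, -0.0]
contact_force: [-0.3, 0.1, -4.3]
grip_width: 0.0098
grasp_force: 52.9
```

```bash
cat > wb.py <<'E'
from cell import arm
from h import *
import sys
from scipy.spatial.transform import Rotation as R
s=arm.state();c=arm.read_camera("wrist")
T=np.eye(4);T[:3,:3]=R.from_quat(s["orientation"]).as_matrix();T[:3,3]=s["tool_pos"]
c["pose"]=T@c["hand_eye"];W=cloud(c)
cv2.imwrite(f"pics/{sys.argv[1]}.png",c["pixels"][:,:,::-1])
P=(W-s["tool_pos"])@T[:3,:3]   # tool coordinates
ok=(abs(P[...,1])<.035)&(abs(P[...,0])<.12)&(P[...,2]>-.03)&(P[...,2]<.1)&(cv2.cvtColor(c["pixels"],cv2.COLOR_RGB2HSV)[...,1]<60)&(c["pixels"].max(2)>80)
for sg in(1,-1):
    q=P[ok&(P[...,0]*sg>.035)]
    if len(q)>50: print("end tool-x",sg,len(q),"median tool xyz",np.median(q,0).round(4),"z10/90",np.percentile(q[:,2],[10,90]).round(4))
E
python3 wb.py w2
```

```text
end tool-x 1 6261 median tool xyz [0.0684 0.0008 0.0347] z10/90 [0.0274 0.0405]
end tool-x -1 776 median tool xyz [-0.0497  0.0008 -0.0078] z10/90 [-0.0094 -0.0059]
```

View pics/w2.png

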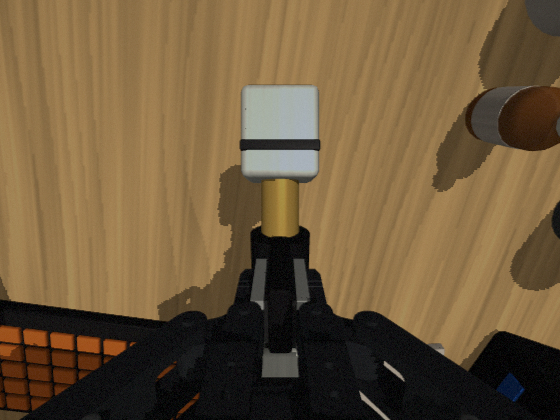

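The w2 picture shows the tool +x end (the world +y end, at (280,130)) hanging low, 35 mm below the TCP, while the other end is raised above it. So the +y end is heavy and goes on the pad with tool x along the dock's +y (62.5°). I carry it over, stopping short to look at the dock.

Emit:
jog_arm --pt "15 0 -25" --pt "40 0 -55" --pt "70 2 -80" --pt "100 3 -92" --pt "130 4 -92" --pt "160 4 -92" --pt "190 5 -92" --pt "220 5 -92" --spin '[2, 4, 7, 10, 13, 16, 19, 22]'

```text
clock: 4.45
tool_pos: [0.5109, -0.0785, 0.2715]
orientation: [0.783, 0.622, 0.0, 0.0]
contact_force: [0.8, 0.6, -4.5]
grip_width: 0.009
grasp_force: 52.7
```

Run:
```python
from cell import arm
from h import *
to(arm.state(),.488,.113,.27,62.5)
```

```text
tcp [ 0.5109 -0.0785  0.2715] phi 76.97 t 4.45 -> [181.5 -65.5   1.4] spin 14.5 F [ 0.8  0.6 -4.5]
```

Emit:
jog_arm --pt "30 -11 0" --pt "60 -22 0" --pt "90 -33 0" --pt "120 -44 0" --pt "150 -55 0" --pt "170 -61 0" --pt "181 -65 0" --pt "181 -65 0" --spin '[2, 4, 6, 8, 11, 13, 14.5, 14.5]'

```text
clock: 5.12
tool_pos: [0.4877, 0.1133, 0.2713]
orientation: [0.854, 0.52, 0.0, -0.0]
contact_force: [-0.0, -1.1, -4.9]
grip_width: 0.0092
grasp_force: 52.8
```

Emit:
jog_arm --pt "0 0 0" --pt "0 0 0" --pt "0 0 0" --pt "0 0 0" --spin '[0, 0, 0, 0]'

```text
clock: 5.45
tool_pos: [0.4883, 0.1104, 0.2712]
orientation: [0.855, 0.519, 0.0, 0.0]
contact_force: [-0.7, -0.7, -4.3]
grip_width: 0.0093
grasp_force: 52.7
```

```bash
python3 wb.py w3
python3 - <<'E'
from cell import arm
from h import *
to(arm.state(),.5342,.2019,.27,62.5)
E
```

```text
end tool-x 1 6210 median tool xyz [0.0679 0.0004 0.0356] z10/90 [0.0281 0.0416]
end tool-x -1 470 median tool xyz [-0.0499  0.0025 -0.0084] z10/90 [-0.0099 -0.0068]
tcp [0.4883 0.1104 0.2712] phi 62.58 t 5.5 -> [102.4  -1.4   1.2] spin 0.1 F [ 0.7  0.  -3.8]
```

View pics/w3.png

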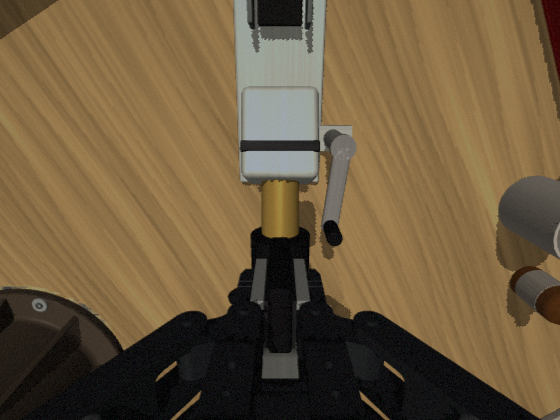

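The w3 picture shows the dock ahead with the pad at (280,12), the bar's heavy block at (280,132), the arm's post at (343,147) and the knob at (333,233). I now measure the dock's edges and pad in this view.

```bash
cat > wd.py <<'E'
from cell import arm
from h import *
from scipy.spatial.transform import Rotation as R
s=arm.state();c=arm.read_camera("wrist")
T=np.eye(4);T[:3,:3]=R.from_quat(s["orientation"]).as_matrix();T[:3,3]=s["tool_pos"]
c["pose"]=T@c["hand_eye"];W=cloud(c);P=(W-s["tool_pos"])@T[:3,:3]
S=cv2.cvtColor(c["pixels"],cv2.COLOR_RGB2HSV)[...,1];z=W[...,2]
m=(z>.008)&(z<.016)&(S<60)
xs=[];mid=[];lo=[];hi=[]
for x in np.arange(.03,.2,.005):
    q=P[m&(abs(P[...,0]-x)<.0025)]
    if len(q)>10: a,b=np.percentile(q[:,1],[1,99]);print(x.round(3),len(q),a.round(4),b.round(4)) if abs(b-a-.1)<.006 else 0;(xs.append(x),mid.append((a+b)/2)) if abs(b-a-.1)<.006 else 0
if len(xs)>2:
    k=np.polyfit(xs,mid,1);print("midline y at x=.102:",np.polyval(k,.102).round(4),"angle deg",np.degrees(np.arctan(k[0])).round(2))
for n,a,b in(("pad",.025,.034),("cheek",.044,.052)):
    q=P[(z>a)&(z<b)&(abs(P[...,1])<.045)&(P[...,0]>.05)&(S<90)]
    if len(q): print(n,len(q),"x",np.percentile(q[:,0],[1,99]).round(4),"y",np.percentile(q[:,1],[1,50,99]).round(4))
to(s,.5342,.2019,.27,62.5)
E
python3 wd.py
```

```text
0.03 22 -0.0481 0.0537
0.035 32 -0.0494 0.0534
0.055 25 -0.0483 0.0492
0.06 20 -0.0481 0.0491
0.065 26 -0.0491 0.0502
0.07 35 -0.0488 0.0499
0.075 28 -0.0487 0.0497
0.08 35 -0.0485 0.0493
0.085 35 -0.0482 0.0492
0.09 56 -0.048 0.0501
0.095 434 -0.0478 0.0493
0.1 369 -0.0479 0.0488
0.105 412 -0.0482 0.0489
0.11 434 -0.0476 0.0486
0.115 437 -0.0475 0.0489
0.12 438 -0.0472 0.0488
0.125 438 -0.0483 0.0494
0.13 420 -0.0482 0.049
0.135 455 -0.0473 0.0481
0.14 454 -0.048 0.049
0.145 458 -0.0473 0.0492
0.15 451 -0.0476 0.0495
0.155 272 -0.0485 0.0493
0.16 166 -0.0482 0.0502
0.165 181 -0.0482 0.0501
0.17 176 -0.0478 0.0498
0.175 169 -0.0486 0.0495
0.18 60 -0.0487 0.0494
midline y at x=.102: 0.0008 angle deg -0.25
pad 1025 x [0.1515 0.1745] y [-0.0265 -0.0006  0.0276]
cheek 238 x [0.1511 0.1704] y [-0.031   0.0277  0.0325]
tcp [0.4883 0.1104 0.2712] phi 62.58 t 5.5 -> [102.4  -1.4   1.2] spin 0.1 F [ 0.7  0.  -3.8]
```

Emit:
jog_arm --pt "25 0 0" --pt "50 0 0" --pt "75 0 0" --pt "95 0 0" --pt "104 0 20" --pt "104 0 50" --pt "104 0 75" --pt "104 0 90" --spin '[0, 0, 0, 0, 0, 0, 0, 0]'

```text
clock: 6.22
tool_pos: [0.5349, 0.2029, 0.1785]
orientation: [0.854, 0.52, -0.001, -0.0]
contact_force: [-1.7, -0.3, -5.6]
grip_width: 0.0093
grasp_force: 52.6
```

Emit:
jog_arm --pt "0 0 20" --pt "0 0 35" --pt "0 0 45" --pt "0 0 45" --pt "0 0 45" --pt "0 0 45" --spin '[0, 0, 0, 0, 0, 0]'

```text
clock: 6.72
tool_pos: [0.5366, 0.2035, 0.1371]
orientation: [0.854, 0.52, 0.001, 0.0]
contact_force: [1.2, 0.2, -4.4]
grip_width: 0.0091
grasp_force: 52.7
```

```bash
python3 wb.py w4
python3 - <<'E'
from cell import arm
from h import *
to(arm.state(),.5342,.2019,.0794,62.5)
E
```

```text
end tool-x 1 6773 median tool xyz [0.0694 0.0004 0.0364] z10/90 [0.0283 0.0446]
end tool-x -1 436 median tool xyz [-0.0495  0.0025 -0.0083] z10/90 [-0.01   -0.0065]
tcp [0.5367 0.2036 0.1372] phi 62.62 t 6.77 -> [-2.7 -1.5 57.8] spin 0.1 F [-0.   0.6 -4. ]
```

View pics/w4.png

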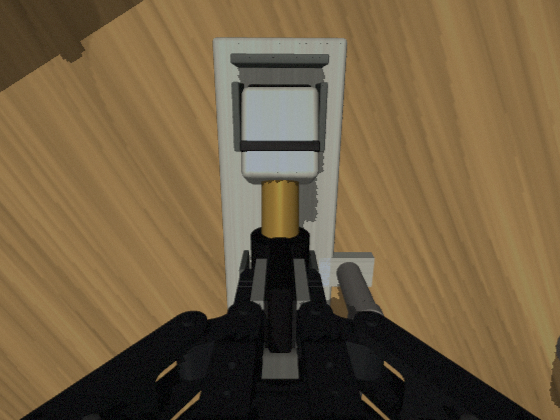

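The w4 picture shows the heavy block at (280,132) centred between the cheeks (240 and 321), short of the end wall at row 60. I check the lengthwise offset from the end wall.

Run:
```python
from cell import arm
from h import *
from scipy.spatial.transform import Rotation as R
s=arm.state();c=arm.read_camera("wrist")
T=np.eye(4);T[:3,:3]=R.from_quat(s["orientation"]).as_matrix();T[:3,3]=s["tool_pos"]
c["pose"]=T@c["hand_eye"];W=cloud(c);P=(W-s["tool_pos"])@T[:3,:3];z=W[...,2]
q=P[(z>.044)&(z<.052)&(abs(P[...,1])<.02)&(P[...,0]>.08)];print("end wall top x",len(q),np.percentile(q[:,0],[2,50,98]).round(4))
q=P[(z>.044)&(z<.052)&(abs(P[...,1])<.045)&(P[...,0]<.09)&(P[...,0]>.03)]
for g in(1,-1):
    k=q[q[:,1]*g>.02];print("cheek",g,len(k),np.percentile(k[:,1],[2,50,98]).round(4),"x",np.percentile(k[:,0],[2,98]).round(4))
q=P[(z>.008)&(z<.016)&(abs(P[...,1])<.04)&(P[...,0]>.1)];print("base end x",q[:,0].max().round(4))
q=P[(abs(P[...,1])<.018)&(P[...,0]>.04)&(P[...,0]<.11)&(z>.06)];print("bar end x",np.percentile(q[:,0],[.5,99.5]).round(4))
```

```text
end wall top x 654 [0.1029 0.1057 0.1087]
cheek 1 455 [0.0273 0.0298 0.0322] x [0.0476 0.0893]
cheek -1 503 [-0.0315 -0.029  -0.0266] x [0.0472 0.0892]
base end x 0.1235
bar end x [0.0403 0.0878]
```

Run:
```python
from cell import arm
from h import *
from scipy.spatial.transform import Rotation as R
s=arm.state();c=arm.read_camera("wrist")
T=np.eye(4);T[:3,:3]=R.from_quat(s["orientation"]).as_matrix();T[:3,3]=s["tool_pos"]
c["pose"]=T@c["hand_eye"];W=cloud(c);P=(W-s["tool_pos"])@T[:3,:3];z=W[...,2]
q=P[(abs(P[...,1])<.017)&(P[...,0]>.05)&(P[...,0]<.083)&(z>.06)]
k=np.polyfit(q[:,0],q[:,2],1);print("tilt",np.arctan(k[0]).round(4),"z at x=.0684",np.polyval(k,.0684).round(4))
a=np.arctan(k[0])
S=(cv2.cvtColor(c["pixels"],cv2.COLOR_RGB2HSV)[...,1]<60)
q=P[(abs(P[...,1])<.015)&(P[...,0]>.02)&(P[...,0]<.11)&(z>.06)&S&(c["pixels"].max(2)>80)]
u=q[:,0]*np.cos(a)+q[:,2]*np.sin(a);w=-q[:,0]*np.sin(a)+q[:,2]*np.cos(a)
print("along bar",np.percentile(u,[.5,99.5]).round(4),"top w",np.median(w).round(4))
# hinge: along-bar u0 = mean-70mm, w = top+10mm
u0=np.percentile(u,[.5,99.5]).mean()-.070;w0=np.median(w)+.010
print("hinge tool x,z",(u0*np.cos(a)-w0*np.sin(a)).round(4),(u0*np.sin(a)+w0*np.cos(a)).round(4))
```

```text
tilt 0.3639 z at x=.0684 0.0358
along bar [0.0498 0.0978] top w 0.0092
hinge tool x,z -0.0033 0.0193
```

The bar hangs at 0.364 rad because the tab slipped slightly in the pads, so its hinge sits about 2 mm short of the dock's centre. I correct by 3 mm and lower.

Emit:
jog_arm --pt "3 0 8" --pt "3 0 16" --pt "3 0 24" --pt "3 0 30" --pt "3 0 35" --pt "3 0 40" --pt "3 0 40" --pt "3 0 40" --spin '[0, 0, 0, 0, 0, 0, 0, 0]'

```text
clock: 7.53
tool_pos: [0.5373, 0.2061, 0.0959]
orientation: [0.854, 0.52, -0.0, -0.0]
contact_force: [-0.3, 0.2, -3.1]
grip_width: 0.0095
grasp_force: 53.1
```

Emit:
jog_arm --pt "0 0 4" --pt "0 0 8" --pt "0 0 11" --pt "0 0 14" --pt "0 0 16" --pt "0 0 17" --pt "0 0 17" --pt "0 0 17" --spin '[0, 0, 0, 0, 0, 0, 0, 0]'

```text
clock: 8.2
tool_pos: [0.5374, 0.2061, 0.0792]
orientation: [0.854, 0.52, -0.0, -0.0]
contact_force: [-1.2, 0.2, -2.7]
grip_width: 0.0095
grasp_force: 53.1
```

```bash
python3 wb.py w5
python3 - <<'E'
from cell import arm
from h import *
to(arm.state(),.5342,.2019,.0794,62.5)
c=arm.read_camera("side");cv2.imwrite("pics/s5.png",cv2.resize(c["pixels"][220:400,220:420,::-1],None,fx=3,fy=3))
E
```

```text
end tool-x 1 12835 median tool xyz [0.083  0.0004 0.0172] z10/90 [0.0145 0.0677]
end tool-x -1 1095 median tool xyz [-0.0572 -0.0001  0.0053] z10/90 [0.0039 0.0677]
tcp [0.5374 0.2061 0.0793] phi 62.63 t 8.25 -> [-5.3 -0.9 -0.1] spin 0.1 F [-0.5 -0.3 -2.1]
```

View pics/s5.png

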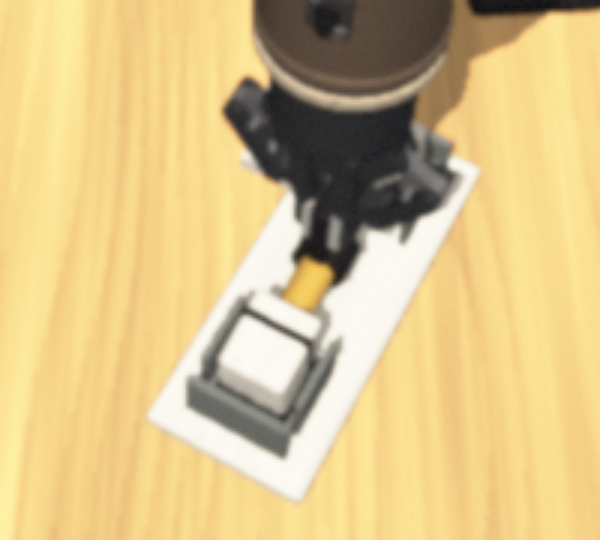

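The crop shows the heavy block seated between the cheeks by the end wall. The arm still carries about 2 N at a slight tilt, so I lower a little further.

Emit:
jog_arm --pt "0 0 1" --pt "0 0 2" --pt "0 0 3" --pt "0 0 4" --pt "0 0 4" --spin '[0, 0, 0, 0, 0]'

```text
clock: 8.72
tool_pos: [0.5377, 0.2061, 0.0765]
orientation: [0.854, 0.52, 0.0, 0.0]
contact_force: [-5.7, -2.9, 22.2]
grip_width: 0.0096
grasp_force: 57.1
```

```bash
python3 wb.py w6
python3 - <<'E'
from cell import arm
from h import *
to(arm.state(),.5342,.2019,.0794,62.5)
E
```

```text
end tool-x 1 13163 median tool xyz [0.083  0.0004 0.0151] z10/90 [0.013  0.0651]
end tool-x -1 1089 median tool xyz [-0.0583  0.0004  0.0064] z10/90 [0.0052 0.0649]
tcp [0.5377 0.2061 0.0765] phi 62.63 t 8.77 -> [-5.4 -1.2 -2.9] spin 0.1 F [-6.8 -2.8 22.9]
```

Emit:
jog_arm --pt "0 0 -2" --pt "0 0 -2" --spin '[0, 0]'

```text
clock: 8.93
tool_pos: [0.5376, 0.2062, 0.0776]
orientation: [0.854, 0.52, 0.0, 0.0]
contact_force: [-0.1, -0.5, -2.1]
grip_width: 0.0091
grasp_force: 53.0
```

Emit:
jog_arm --pt "0 0 0" --pt "0 0 0" --pt "0 0 0" --pt "0 0 0" --pt "0 0 0" --pt "0 0 0" --pt "0 0 0" --pt "0 0 0" --spin '[0, 0, 0, 0, 0, 0, 0, 0]' --fingers -0.3

```text
clock: 9.6
tool_pos: [0.5374, 0.2061, 0.0772]
orientation: [0.854, 0.52, -0.0, -0.0]
contact_force: [0.3, -0.2, 0.0]
grip_width: 0.0551
grasp_force: 0.0
```

Emit:
jog_arm --pt "0 0 -15" --pt "0 0 -40" --pt "0 0 -70" --pt "0 0 -100" --pt "0 0 -130" --pt "0 0 -140" --pt "0 0 -140" --spin '[0, 0, 0, 0, 0, 0, 0]'

```text
clock: 10.18
tool_pos: [0.5389, 0.2066, 0.2202]
orientation: [0.854, 0.52, 0.002, 0.001]
contact_force: [0.2, 0.6, 0.2]
grip_width: 0.0551
grasp_force: 0.0
```

```bash
cat > chk.py <<'E'
from cell import arm
from h import *
import sys
from scipy.spatial.transform import Rotation as R
s=arm.state();c=arm.read_camera("wrist")
T=np.eye(4);T[:3,:3]=R.from_quat(s["orientation"]).as_matrix();T[:3,3]=s["tool_pos"]
c["pose"]=T@c["hand_eye"]
a=np.radians(-27.5);D=np.array([[np.cos(a),-np.sin(a),0],[np.sin(a),np.cos(a),0],[0,0,1]])
for n,k in(("wrist",c),("top",arm.read_camera("top")),("side",arm.read_camera("side"))):
    cv2.imwrite(f"pics/{sys.argv[1]}{n}.png",k["pixels"][:,:,::-1])
    Q=(cloud(k)-[.5348,.2022,0])@D;S=cv2.cvtColor(k["pixels"],cv2.COLOR_RGB2HSV)[...,1]
    for g in(1,-1):
        q=Q[(abs(Q[...,0])<.025)&(abs(Q[...,1]-.07*g)<.04)&(Q[...,2]>.052)&(Q[...,2]<.076)&(S<60)]
        if len(q)>30: f=np.linalg.lstsq(np.c_[q[:,:2],np.ones(len(q))],q[:,2],rcond=None)[0];print(n,"end",g,len(q),"x",np.percentile(q[:,0],[2,98]).round(4),"y",np.percentile(q[:,1],[2,98]).round(4),"z med",np.median(q[:,2]).round(4),"slope y",f[1].round(3))
    q=Q[(Q[...,2]>.108)&(Q[...,2]<.125)&(Q[...,1]<-.04)&(Q[...,1]>-.19)&(abs(Q[...,0])<.12)]
    if len(q)>10: m=np.median(q,0);print(n,"knob dock",m.round(4),len(q),"world",(D@m+[.5348,.2022,0]).round(4),"open",np.degrees(np.arctan2(-(m[1]+.07),-(m[0]-.064))).round(1))
to(s,.5342,.2019,.2,62.5)
E
python3 chk.py c1
```

```text
wrist end 1 2672 x [-0.0187  0.0212] y [0.0488 0.0956] z med 0.0628 slope y -0.057
wrist end -1 1964 x [-0.0182  0.0216] y [-0.089  -0.0425] z med 0.0706 slope y -0.127
wrist knob dock [ 0.0553 -0.1493  0.1179] 295 world [0.5149 0.0442 0.1179] open 83.7
top end -1 598 x [-0.0197  0.0204] y [-0.0941 -0.0449] z med 0.0707 slope y 0.004
top knob dock [ 0.0542 -0.1541  0.1188] 61 world [0.5117 0.0405 0.1188] open 83.4
side end 1 765 x [-0.0205  0.0199] y [0.0492 0.0966] z med 0.0634 slope y -0.1
side end -1 630 x [-0.0203  0.0202] y [-0.0894 -0.043 ] z med 0.0712 slope y -0.112
tcp [0.5389 0.2066 0.2202] phi 62.63 t 10.18 -> [-6.4 -2.1 20.1] spin 0.1 F [0.2 0.6 0.2]
```

The bar is seated: the heavy end's top is at 62.8 mm and the light end's at 70.7 mm, so the pad is about 8 mm down, with the middle about 3 mm off. Next is the knob at about (0.513, 0.040), with the arm open 1.46 rad.

Run:
```python
from cell import arm
from h import *
to(arm.state(),.513,.0405,.17,56.7)
```

```text
tcp [0.5368 0.2059 0.2162] phi 62.62 t 10.33 -> [-157.8   54.9   46.3] spin 5.9 F [ 0.5 -0.   0.3]
```

Emit:
jog_arm --pt "-38 13 0" --pt "-76 26 0" --pt "-114 40 10" --pt "-145 50 25" --pt "-158 55 35" --pt "-158 55 46" --pt "-158 55 46" --pt "-158 55 46" --spin '[2, 4, 6, 6, 6, 6, 6, 6]'

```text
clock: 11.0
tool_pos: [0.5126, 0.0404, 0.1699]
orientation: [0.881, 0.474, -0.001, -0.001]
contact_force: [0.5, -0.6, -0.1]
grip_width: 0.0555
grasp_force: 0.0
```

Run:
```python
from cell import arm
from h import *
from scipy.spatial.transform import Rotation as R
s=arm.state();c=arm.read_camera("wrist")
T=np.eye(4);T[:3,:3]=R.from_quat(s["orientation"]).as_matrix();T[:3,3]=s["tool_pos"]
c["pose"]=T@c["hand_eye"];W=cloud(c);P=(W-s["tool_pos"])@T[:3,:3];z=W[...,2]
cv2.imwrite("pics/w7.png",c["pixels"][:,:,::-1])
q=P[(z>.115)&(z<.122)&(abs(P[...,1])<.02)&(abs(P[...,0])<.03)];print(len(q),np.percentile(q,[2,50,98],axis=0).round(4).tolist())
to(s,.513,.0405,.092,56.7)
```

```text
447 [[-0.0058, -0.006, 0.05], [0.0016, 0.0011, 0.0513], [0.0079, 0.0081, 0.0544]]
tcp [0.5126 0.0404 0.1699] phi 56.59 t 11.0 -> [ 0.4  0.5 77.9] spin -0.1 F [ 0.5 -0.6 -0.1]
```

View pics/w7.png

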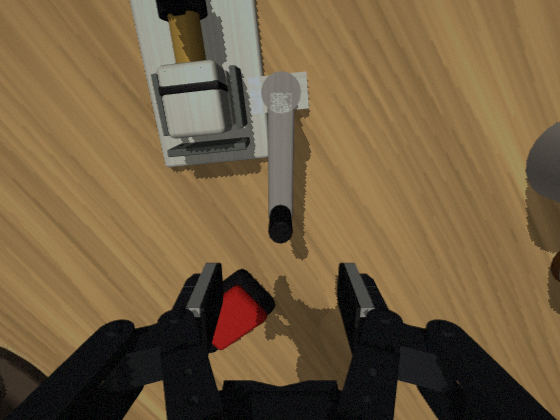

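The w7 picture shows the knob at (281,222), centred between the open fingers, and the arm pointing straight at the post at (281,92). I descend and close gently.

Emit:
jog_arm --pt "1 1 30" --pt "1 1 55" --pt "1 1 70" --pt "1 1 77" --pt "1 1 77" --spin '[0, 0, 0, 0, 0]'

```text
clock: 11.47
tool_pos: [0.5143, 0.0413, 0.0932]
orientation: [0.88, 0.475, -0.001, -0.0]
contact_force: [-0.5, 0.1, -0.9]
grip_width: 0.0553
grasp_force: 0.0
```

Emit:
jog_arm --pt "0 0 0" --pt "0 0 0" --pt "0 0 0" --pt "0 0 0" --pt "0 0 0" --pt "0 0 0" --spin '[0, 0, 0, 0, 0, 0]' --fingers 1 --squeeze 20

```text
clock: 11.97
tool_pos: [0.5156, 0.0408, 0.0951]
orientation: [0.88, 0.474, 0.001, 0.0]
contact_force: [-0.0, 1.1, 7.8]
grip_width: 0.0152
grasp_force: 21.8
```

Run:
```python
from cell import arm
from h import *
s=arm.state();to(s,.513,.0405,.092,56.7)
# arc: knob = axis - .085*ex(phi); shifts in current tool axes for rotation th (spin +)
for th in range(0,97,6):
    t=np.radians(th);print(th,round(85*(1-np.cos(t)),1),round(-85*np.sin(t),1))
```

```text
tcp [0.5156 0.0408 0.0951] phi 56.62 t 11.97 -> [-1.7 -2.   3.1] spin -0.1 F [-0.   1.1  7.8]
0 0.0 -0.0
6 0.5 -8.9
12 1.9 -17.7
18 4.2 -26.3
24 7.3 -34.6
30 11.4 -42.5
36 16.2 -50.0
42 21.8 -56.9
48 28.1 -63.2
54 35.0 -68.8
60 42.5 -73.6
66 50.4 -77.7
72 58.7 -80.8
78 67.3 -83.1
84 76.1 -84.5
90 85.0 -85.0
96 93.9 -84.5
```

Emit:
jog_arm --pt "0 0 -4" --pt "0.5 -8.9 -4" --pt "1.9 -17.7 -4" --pt "4.2 -26.3 -4" --pt "7.3 -34.6 -4" --pt "11.4 -42.5 -4" --pt "16.2 -50 -4" --pt "21.8 -56.9 -4" --spin '[0, 6, 12, 18, 24, 30, 36, 42]'

```text
clock: 12.63
tool_pos: [0.4789, 0.0903, 0.0982]
orientation: [0.992, 0.125, -0.0, 0.0]
contact_force: [3.2, -1.9, -11.0]
grip_width: 0.0153
grasp_force: 20.9
```

Run:
```python
from cell import arm
from h import *
s=arm.state();print(s["grip_width"],s["joints"].round(2));to(s,.4833,.1495,.095,-27.5)
```

```text
0.015281641518946275 [ 0.12  0.45  2.09 -0.    0.6   1.45]
tcp [0.4789 0.0903 0.0982] phi 14.32 t 12.63 -> [ 18.9 -56.2   3.2] spin 41.8 F [  3.2  -1.9 -11. ]
```

Emit:
jog_arm --pt "0.5 -8.9 1" --pt "1.9 -17.7 1" --pt "4.2 -26.3 1" --pt "7.3 -34.6 1" --pt "11.4 -42.5 1" --pt "15.5 -50 1" --pt "20 -56 1" --pt "20 -56 1" --spin '[6, 12, 18, 24, 30, 36, 41, 41]'

```text
clock: 13.3
tool_pos: [0.4854, 0.1501, 0.0977]
orientation: [0.973, -0.23, 0.001, -0.0]
contact_force: [1.7, -2.2, 3.1]
grip_width: 0.0155
grasp_force: 22.1
```

Run:
```python
from cell import arm
from h import *
s=arm.state();print(s["grip_width"],s["joints"].round(2));to(s,.4833,.1495,.095,-27.5)
```

```text
0.015455593597266129 [ 0.24  0.47  2.04 -0.    0.63  2.28]
tcp [0.4854 0.1501 0.0977] phi -26.63 t 13.3 -> [-1.6  1.5  2.7] spin 0.9 F [ 1.7 -2.2  3.1]
```

Emit:
jog_arm --pt "0 -1 0" --pt "0 -2 0" --pt "0 -3 0" --pt "0 -3 0" --spin '[1, 1, 1, 1]'

```text
clock: 13.63
tool_pos: [0.4857, 0.1509, 0.0975]
orientation: [0.972, -0.236, -0.0, 0.001]
contact_force: [0.2, -16.7, 8.6]
grip_width: 0.0152
grasp_force: 22.8
```

The arm is at its stop, with 17 N of resistance. I ease off, open and rise.

Emit:
jog_arm --pt "0 2 0" --pt "0 2 0" --spin '[0, 0]'

```text
clock: 13.8
tool_pos: [0.4853, 0.1499, 0.0977]
orientation: [0.972, -0.236, 0.0, -0.0]
contact_force: [2.0, -1.5, 3.4]
grip_width: 0.0151
grasp_force: 22.2
```

Emit:
jog_arm --pt "0 0 0" --pt "0 0 0" --pt "0 0 0" --pt "0 0 0" --pt "0 0 0" --pt "0 0 0" --spin '[0, 0, 0, 0, 0, 0]' --fingers 0.15

```text
clock: 14.3
tool_pos: [0.4849, 0.1504, 0.0971]
orientation: [0.972, -0.237, -0.0, 0.0]
contact_force: [0.0, -0.4, 0.7]
grip_width: 0.0363
grasp_force: 0.0
```

Emit:
jog_arm --pt "0 0 -10" --pt "0 0 -25" --pt "0 0 -45" --pt "0 0 -75" --pt "0 0 -105" --pt "0 0 -120" --pt "0 0 -120" --pt "0 0 -120" --spin '[0, 0, 0, 0, 0, 0, 0, 0]'

```text
clock: 14.97
tool_pos: [0.4855, 0.1506, 0.2185]
orientation: [0.972, -0.237, 0.001, -0.001]
contact_force: [0.2, -0.5, -0.1]
grip_width: 0.0366
grasp_force: 0.0
```

```bash
python3 chk.py c2; python3 -c "
import cv2;i=cv2.imread('pics/c2side.png');cv2.imwrite('pics/c2s.png',cv2.resize(i[180:400,220:420],None,fx=2.5,fy=2.5))"
```

```text
wrist end 1 2519 x [-0.0178  0.0224] y [0.0471 0.0947] z med 0.0626 slope y -0.006
wrist end -1 1591 x [-0.0173  0.023 ] y [-0.0916 -0.0435] z med 0.0704 slope y -0.048
wrist knob dock [-0.018  -0.0691  0.1183] 352 world [0.4869 0.1492 0.1183] open -0.6
top end 1 440 x [-0.02  0.02] y [0.0474 0.0947] z med 0.0623 slope y -0.063
top end -1 399 x [-0.0199  0.0204] y [-0.0941 -0.0448] z med 0.0706 slope y 0.011
top knob dock [-0.021  -0.0707  0.1183] 66 world [0.4835 0.1492 0.1183] open 0.5
side end 1 759 x [-0.0204  0.0198] y [0.0489 0.0965] z med 0.0635 slope y -0.085
side end -1 392 x [-0.0204  0.0199] y [-0.0903 -0.0428] z med 0.0705 slope y -0.127
side knob dock [-0.0214 -0.0666  0.1187] 86 world [0.485  0.153  0.1187] open -2.3
tcp [0.4855 0.1506 0.2185] phi -27.37 t 14.97 -> [ 19.6 -68.   18.6] spin -89.9 F [ 0.2 -0.5 -0.1]
```

View pics/c2s.png

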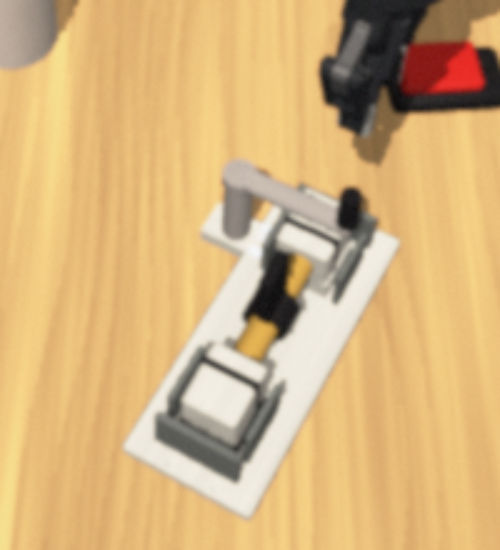

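The picture shows the bar docked with its heavy end at (215,400) on the pad. The arm is shut over the other end, with its knob at (348,207), and all three cameras put it within about 2.5° of its stop. The gripper is clear, so I hand in.

```bash
python3 -c "
from cell import arm
print(arm.hand_in())"
```

```text
the job is handed in; nothing more can be done
None
```

I handed the job in at about 15 s: the bar's heavy end holds the pad fully down, the arm is shut over the other end, and I never touched the mug or bottle; the hand-in gave no verdict, so this rests on my last camera check.

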